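# Send an empty pot to the wash through the spring flap

### The arm

A 6-joint arm with a two-finger parallel gripper is mounted at the origin on the work surface. World frame = base frame: x ahead of the robot, y to its left, z up, the work surface at z = 0. Lengths are in mm, angles in rad, forces in N, time in s.
With the tool pointing down it reaches from about 400 to 925 mm from the base axis. Payload 12.5 kg.
Tool frame: the origin (TCP) lies at the very end of the fingers, on their centre line; the grasp point (between the pads) lies 19 mm behind it; x points along the fingers, y is the direction in which the jaws open and shut, and the axes are right-handed (so a half turn about x gives the same grasp; the last joint's range is limited). The gripper opens to 95 mm and grips with 3 to 60 N. Pads are 20 mm wide; open, the fingers measure 119 mm over their backs; the gripper's body (75 mm by 180 mm) begins 59 mm behind the grasp point.
Start: joints at [-1.365, 0.491, 1.559, -0, 1.092, -0.106], TCP at [191.756, -594.875, 214.661] pointing down, gripper open.
Joint ranges: [-3.1, 3.1], [-0.84, 2.19], [0.05, 2.79], [-1.13, 4.28], [0.06, 2.93], [-2.69, 2.69]. Speed limits (rad/s): [2.22, 2.22, 2.79, 3.14, 3.14, 3.14].

### API

Orientations are given as [roll, pitch, yaw] about the fixed x, y, z axes, in that order (R = Rz(yaw) Ry(pitch) Rx(roll)).
In Python, from cell import env, optics, job gives the robot as it stands.
- The arm moves only by the shell command python3 -m handwheel 'ROWS' [OPENING]. ROWS is JSON, a list of rows, each an object with "travel": the shift along the world's x, y, z in mm, a list of three; "roll": the turn about the world's z in degrees. In form: [{"travel": [dx, dy, dz], "roll": roll}, ...]. A call has 1 to 8 rows; each row is the pose to reach, as a shift and turn from the pose commanded when the call began; what a row does not reach only later rows make up. A row lasts 1/10 s, in which the tool goes at most 50 mm and 8.59 degrees, less where a joint would pass 70% of its speed; a pose out of reach is approached as far as the arm can. A call with a gripper value outside its range is refused whole. OPENING is the closure, from -1 (fully open) to 1 (shut), set as the call begins (- or left out, the last holds). The fingers move at their own pace and stop on an object; the grip force is fixed at half the most. Time passes only in rows, so rows that repeat a pose let the fingers close. It gives the time, the measured TCP pose, the force and the opening at its end, in the units of the state.
- env.state(): the state, without advancing time (a new reading comes with each control period).
- optics.read_camera(name): name is "scene" or "top" or "wrist"; returns the picture (400x640x3 uint8, red, green, blue); there is no depth.
- optics.camera_params(name): a dict with "fx", "fy", "cx", "cy" (pixels), "world_from_camera" (4x4, takes a point from camera to world coordinates). Camera axes: x right, y up, looking along -z (the intrinsics and any distortion apply to the point x, -y, -z); pixel columns grow to the right and rows downward; lengths in mm; the calibration is good to about 2 mm. A picture is of the moment at which its call begins: read the wrist's pose just before it. camera_params takes no time and is no camera call; for the wrist camera it gives the pose at the moment of the call.
- job.job_done(): hands the job in, once; it reports no verdict.
The state is a dict: "t": time; "joints": joint angles; "qvel": joint speeds; "tau": joint torques, N m; "eef_pos": TCP position; "tcp_rot": TCP orientation; "ft_force": force on the tool from outside, world axes, zero at the start; "moment": the same for the moment, N m; "opening": opening from 0.0 (shut) to 1.0 (fully open).
Only numpy, scipy, OpenCV 4.12 (cv2) and the standard library are available. Lean on these libraries where they do the work, as an engineer would, in place of code of your own. Each camera call takes 0.05 s, during which the arm holds its last target.

### The job

Push the empty dark green square pot out of the potting tray through the doorway into the grey wash crate: hold the self-closing yellow flap open with one finger and push the pot through with the other, so that the pot never presses against the flap. Do not lift the pot, leave everything else where it is, and let the flap close again at the end.

Things in the scene. Friction and masses are not known exactly. Their poses are not given: they have to be found in the camera images.
- station: Fixed potting station: raised taupe tray and, beyond its far side, a grey wash crate. Origin on the bench below the middle of the doorway in the tray's far rim; x points from tray to crate out through the doorway, y to the left seen that way, z up. Tray floor 90 mm above the bench, from x = -200 to 8 mm and y = -160 to 160 mm; rims 40 mm tall, 4 mm thick, open above.
- doorway (a point): Middle of the doorway at tray floor level, in the plane of the closed flap (axes as the station's). The doorway is 144 mm wide, between two steel posts 52 mm tall and 10 mm thick at y = -77 and +77 mm; it has no lintel, so fingers pass through from above. The tray floor ends 8 mm beyond it, at x = +8 mm, in an open edge above the crate.
- crate_floor (a point): Centre of the wash crate's inner floor, 5 mm above the bench, 92 mm beyond the doorway (axes as the station's). Inside the crate is 150 mm along x and 290 mm along y; its walls reach 70 mm above the bench, 20 mm lower than the tray floor. A pot pushed over the tray's edge drops into it.
- flap (a joint): Angle of the yellow flap in the doorway: 0 shut, grows as it swings outwards (to station +x) over the crate, at most 1.5 rad. Upright panel 46 mm tall, 4 mm thick, its underside 5 mm above the tray floor. A spring swings it shut when let go, within a second: 0.08 N m at 0, 0.13 N m at 1 rad, so about 2 N to open it 40 mm from the pin.
- hinge_pin (a point): The flap's upright hinge pin, at tray floor level, at the right-hand end of the doorway (station x = 0, y = -71 mm; axes as the station's). The shut flap runs from here 139 mm along station +y; open, it turns clockwise seen from above.
- flap_edge (a point): Top of the flap's free edge, 139 mm from the hinge pin, 141 mm above the bench; it moves with the flap.
- pot_center (a point): Centre, half-way up, of the empty dark green square pot standing in the tray: 50 mm square (the thin rim 54 mm), 50 mm tall, open at the top, about 45 g, axes along its sides and z up. At the start it stands in front of the doorway, its centre 70 to 110 mm before the flap and 5 to 30 mm left of the doorway's middle.
- clay_pot: small round clay pot, 48 mm wide, 44 mm tall, standing near the right side of the tray; leave alone. Origin at the middle of its underside.
- dibber: short dibber with wooden handle and steel point, 122 mm long along its x, 18 mm thick, lying in the tray near its left side; leave alone. Origin under its middle.
- cell_tray: dark green nine-cell seed tray, 130 mm square, 52 mm tall, on the bench; leave alone. Origin at the middle of its underside.
- spray: white bottle 60 mm wide, 160 mm tall, on the bench; leave alone. Origin at the middle of its underside.
- trowel: hand trowel about 270 mm long along its x, blade to +x, lying on the bench; leave alone. Origin on the bench under its handle.
- clay_big: large clay pot 110 mm wide, 100 mm tall, on the bench; leave alone. Origin at the middle of its underside.
Things that resemble listed ones, but are neither listed nor needed, are in the scene too. What is meant by the part that bears pot_center is not blue, purple or white, and is the larger of those in its own colour.

How it is judged (in metres and radians):
On the way, in this order (a step that is already met when the one before it is completed fails the run):
1. a finger holds the flap open while the pot is still in the tray (value of joint flap above 0.5 rad and contact force between the fingers and flap above 0.2 N and x of pot_center in the frame of station below 0.005 m), for 0.1 s.
2. the pot passes over the tray's edge while a finger still holds the flap open (value of joint flap above 0.5 rad and contact force between the fingers and flap above 0.2 N and x of pot_center in the frame of station above 0.02 m), for 0.02 s.
At the end, for the whole second after the job is handed in: The pot lies at rest inside the wash crate, any way up, its centre less than 45 mm above the crate's floor, and the flap is shut to within 0.06 rad (x of pot_center in the frame of crate_floor between -0.075 and 0.075 m and y of pot_center in the frame of crate_floor between -0.145 and 0.145 m and z of pot_center in the frame of crate_floor between 0 and 0.045 m and value of joint flap below 0.06 rad and linear speed of pot below 0.02 m/s); the robot touches nothing.
It fails at once if the pot pressed against the flap (over 0.6 N) (contact force between pot and flap above 0.6 N).
It fails at once if the pot was lifted more than 15 mm (height (world z) of pot_center above 0.13 m).
It fails at once if another thing was moved more than 15 mm (distance of any of clay_pot, dibber, cell_tray, spray, trowel, clay_big from where it was at the start of the episode above 0.015 m).
It fails at once if another thing was tipped (angle between any of clay_pot, dibber, cell_tray, spray, trowel, clay_big's own z axis and vertical above 0.25 rad).
It also fails if it takes over 48 s, if anything falls off the work surface, if the arm or the gripper's body presses on something with over 40 N, if the wrist force passes 120 N, or if a joint passes its speed limit or range.

## Working session

There is one attempt and no reset: what is moved stays moved. The work goes in short steps, Python scripts to look and compute and a shell command to move; the robot and the scene stay as the last step left them, time stands still between calls to the robot, and variables do not carry over. Pictures are saved under pics/ and viewed, and the job is handed in when it is done.

```bash
ls; mkdir -p pics; python3 - <<'E'
from cell import env, optics, job
import cv2
s=env.state(); print({k:s[k] for k in ('t','eef_pos','tcp_rot','opening','ft_force')})
for n in ('scene','top','wrist'):
    p=optics.camera_params(n); print(n,p)
    cv2.imwrite(f'pics/{n}0.png',optics.read_camera(n)[:,:,::-1])
E
```

```text
pics
{'t': 0.0, 'eef_pos': array([ 191.68660835, -594.6061699 ,  214.06653005]), 'tcp_rot': array([-1.66855671,  1.5696636 ,  1.78482958]), 'opening': 1.0031465459230036, 'ft_force': array([-0.25194104, -0.35522189,  0.38888935])}
scene {'fx': 362.36374076785626, 'fy': 362.36374076785626, 'cx': 318.15587077927916, 'cy': 199.2859279436426, 'world_from_camera': array([[-3.83397035e-01, -6.50093455e-01,  6.56037509e-01,
         1.26658306e+03],
       [ 9.23573584e-01, -2.66550960e-01,  2.75612808e-01,
         2.49777000e+02],
       [-4.30665461e-03,  7.11568047e-01,  7.02603991e-01,
         9.03692119e+02],
       [ 0.00000000e+00,  0.00000000e+00,  0.00000000e+00,
         1.00000000e+00]])}
top {'fx': 512.6443955231786, 'fy': 512.6443955231786, 'cx': 322.3200244519969, 'cy': 195.43688839583444, 'world_from_camera': array([[ 8.73529766e-03,  9.90327864e-01, -1.38471714e-01,
         3.07916394e+02],
       [-9.99961740e-01,  8.58730737e-03, -1.66614299e-03,
        -4.30996280e+01],
       [-4.60928661e-04,  1.38480971e-01,  9.90364987e-01,
         1.78303509e+03],
       [ 0.00000000e+00,  0.00000000e+00,  0.00000000e+00,
         1.00000000e+00]])}
wrist {'fx': 309.7384264722838, 'fy': 309.7384264722838, 'cx': 322.4805939742552, 'cy': 197.0038383836864, 'world_from_camera': array([[ 3.06877576e-01,  9.09089649e-01,  2.81748403e-01,
         2.72585976e+02],
       [-9.51748517e-01,  2.93419705e-01,  8.98867987e-02,
        -5.67456906e+02],
       [-9.55374803e-04, -2.95737868e-01,  9.55268654e-01,
         3.84793069e+02],
       [ 0.00000000e+00,  0.00000000e+00,  0.00000000e+00,
         1.00000000e+00]])}
```

View pics/top0.png

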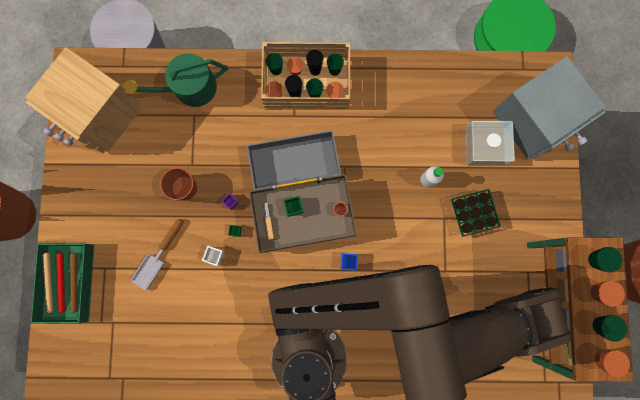

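View pics/scene0.png

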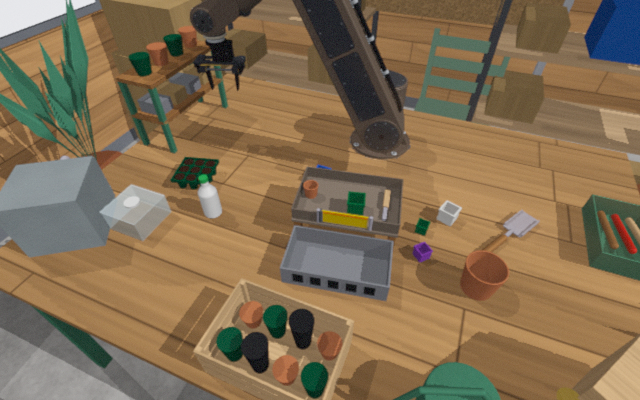

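View pics/wrist0.png

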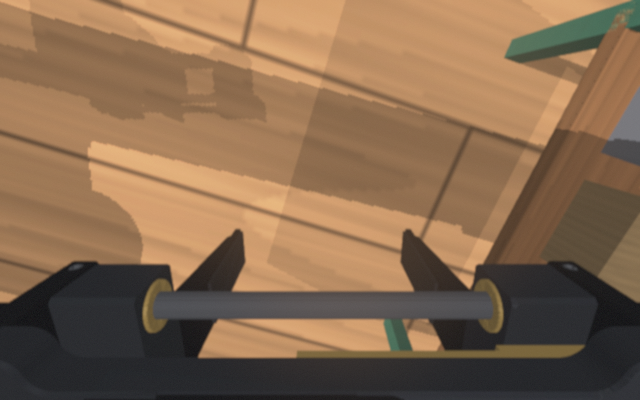

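The top view shows the dark green pot in the tray at about (293,207) and a smaller green one on the bench at about (235,230). Blue (349,262), white (212,256) and purple (230,201) ones are also there. The pot meant is the one in the tray, since it is the larger green one. I'll enlarge that area to confirm, then measure.

```bash
cat > h.py <<'E'
import numpy as np, cv2
from cell import env, optics, job
def ray(n,uv,P=None):
    P=P or optics.camera_params(n); T=P['world_from_camera']
    d=np.array([(uv[0]-P['cx'])/P['fx'],-(uv[1]-P['cy'])/P['fy'],-1.])
    return T[:3,3],T[:3,:3]@d
def onz(n,uv,z,P=None):
    o,d=ray(n,uv,P); return o+d*(z-o[2])/d[2]
def proj(n,p,P=None):
    P=P or optics.camera_params(n); T=P['world_from_camera']
    c=T[:3,:3].T@(np.asarray(p,float)-T[:3,3])
    return np.array([P['cx']+P['fx']*c[0]/-c[2],P['cy']-P['fy']*c[1]/-c[2]])
E
python3 - <<'E'
from h import *
a=cv2.imread('pics/top0.png'); b=cv2.imread('pics/scene0.png')
cv2.imwrite('pics/topc.png',cv2.resize(a[120:270,200:380],None,fx=4.4,fy=4,interpolation=cv2.INTER_CUBIC)[:600])
cv2.imwrite('pics/scenec.png',cv2.resize(b[155:305,270:450],None,fx=4.4,fy=4,interpolation=cv2.INTER_CUBIC))
for n,im in(('top',a),('scene',b)):
    h=cv2.cvtColor(im,cv2.COLOR_BGR2HSV)
    for nm,m in(('yel',cv2.inRange(h,(20,150,120),(34,255,255))),('grn',cv2.inRange(h,(55,90,20),(90,255,255)))):
        c,_=cv2.findContours(m,cv2.RETR_EXTERNAL,cv2.CHAIN_APPROX_NONE)
        for k in c:
            if cv2.contourArea(k)>25: print(n,nm,cv2.contourArea(k),cv2.minAreaRect(k),cv2.boxPoints(cv2.minAreaRect(k)).round(1).tolist())
E
```

```text
top yel 104.5 ((130.0, 86.49999237060547), (12.519396781921387, 12.519396781921387), 59.03623962402344) [[121.4000015258789, 84.4000015258789], [132.10000610351562, 77.9000015258789], [138.60000610351562, 88.5999984741211], [127.9000015258789, 95.0999984741211]]
top grn 249.5 ((552.6195068359375, 366.2079772949219), (44.04762649536133, 7.993360996246338), 22.2490234375) [[530.7000122070312, 361.6000061035156], [533.7000122070312, 354.20001220703125], [574.5, 370.79998779296875], [571.5, 378.20001220703125]]
top grn 504.0 ((612.5, 327.5), (25.0, 27.0), 90.0) [[599.0, 315.0], [626.0, 315.0], [626.0, 340.0], [599.0, 340.0]]
top grn 589.0 ((605.0, 259.0), (24.0, 32.0), 90.0) [[589.0, 247.0], [621.0, 247.0], [621.0, 271.0], [589.0, 271.0]]
top grn 4324.5 ((61.771568298339844, 283.1979675292969), (56.99763870239258, 81.79161834716797), 4.085616588592529) [[30.399999618530273, 322.0], [36.29999923706055, 240.39999389648438], [93.0999984741211, 244.39999389648438], [87.30000305175781, 326.0]]
top grn 167.5 ((545.78466796875, 243.27691650390625), (6.449805736541748, 37.45848846435547), 82.874
[... 6027 characters left out ...]
5878906], [150.89999389648438, 74.0], [131.6999969482422, 76.80000305175781]]
scene grn 1778.5 ((24.59480094909668, 100.26893615722656), (107.80814361572266, 36.28791046142578), 45.80692672729492) [[-26.0, 74.30000305175781], [0.0, 49.0], [75.19999694824219, 126.30000305175781], [49.20000076293945, 151.60000610351562]]
scene grn 270.5 ((172.51539611816406, 44.623077392578125), (21.706077575683594, 17.240825653076172), 82.87498474121094) [[162.60000610351562, 34.900001525878906], [179.6999969482422, 32.79999923706055], [182.39999389648438, 54.29999923706055], [165.3000030517578, 56.5]]
scene grn 2798.5 ((64.0, 70.5), (46.0, 135.0), 0.0) [[41.0, 138.0], [41.0, 3.0], [87.0, 3.0], [87.0, 138.0]]
```

View pics/topc.png

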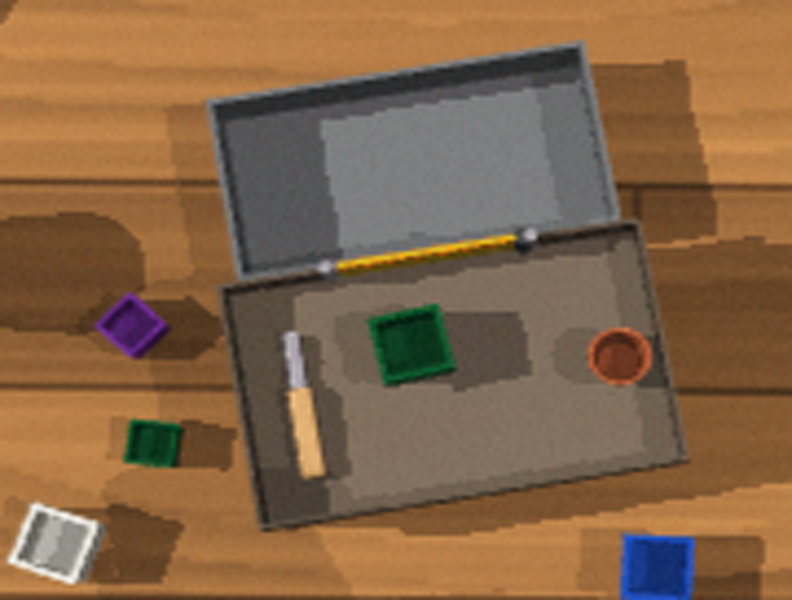

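View pics/scenec.png

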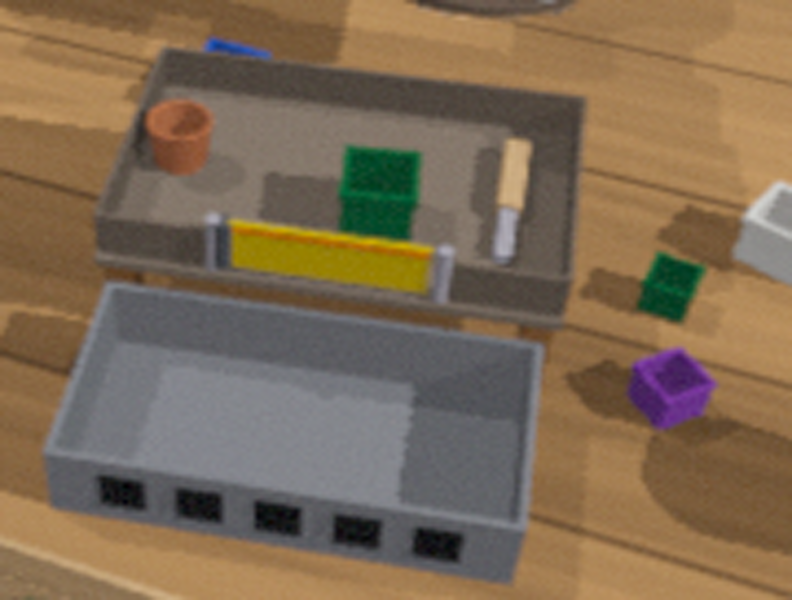

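The crops confirm it. The tray pot at (293,207) is clearly larger than the bench green at (235,230), so it is the target. The hinge end of the flap is the right post at crop (528,237). Next I fit the station pose.

```bash
cat >> h.py <<'E'
E
python3 - <<'E'
from h import *
f=lambda x,y:(200+(x+.5)/4.4-.5,120+(y+.5)/4-.5)
g=lambda x,y:(270+(x+.5)/4.4-.5,155+(y+.5)/4-.5)
L=onz('top',f(326,267),142);R=onz('top',f(528,236),142)
print('posts top',L,R,np.linalg.norm(L-R),'mid',(L+R)/2)
d=L-R; print('yaw',np.arctan2(-d[0],d[1]))
L2=onz('scene',g(444,250),142);R2=onz('scene',g(216,217),142)
print('posts scene',L2,R2,np.linalg.norm(L2-R2),'mid',(L2+R2)/2); d=L2-R2; print('yaw',np.arctan2(-d[0],d[1]))
c=[onz('top',f(*q),130) for q in((222,287),(640,223),(688,461),(263,529))]
for i in range(4): print(c[i].round(1),np.linalg.norm(c[i]-c[(i+1)%4]).round(1))
d=c[0]-c[1]+c[3]-c[2];print('yaw rims',np.arctan2(-d[0],d[1]))
d=c[0]+c[1]-c[3]-c[2];print('yaw rims',np.arctan2(d[1],d[0]), 'centre',sum(c)/4)
# flap ends top
for q in((338,266),(516,239)): print('flap',onz('top',f(*q),141))
# pot rim top z=140
p=[onz('top',f(*q),140) for q in((369,319),(438,304),(456,369),(386,384))]
for i in range(4): print('pot',p[i].round(1),np.linalg.norm(p[i]-p[(i+1)%4]).round(1))
print(sum(p)/4); d=p[0]-p[1]+p[3]-p[2];print('pot yaw',np.arctan2(-d[0],d[1]))
p=[onz('scene',g(*q),140) for q in((347,147),(420,152),(415,200),(339,193))]
for i in range(4): print('pot sc',p[i].round(1),np.linalg.norm(p[i]-p[(i+1)%4]).round(1))
print(sum(p)/4)
E
```

```text
posts top [565.64691551 117.44849929 142.        ] [592.40772969 -31.0695793  142.        ] 150.90977715813105 mid [579.0273226   43.18945999 142.        ]
yaw 0.17827267563000038
posts scene [565.57465596 116.66063464 142.        ] [591.49296408 -32.28959136 142.        ] 151.18838751830134 mid [578.53381002  42.18552164 142.        ]
yaw 0.17228152997409263
[550.4 195.3 130. ] 314.5
[ 606.  -114.2  130. ] 197.5
[ 411.7 -149.9  130. ] 315.0
[354.6 159.9 130. ] 199.0
yaw rims 0.18016367432069477
yaw rims 0.1801943349424093 centre [480.66061563  22.78496056 130.        ]
flap [566.70101958 108.72075834 141.        ]
flap [590.03312449 -22.22646725 141.        ]
pot [523.7  85.1 140. ] 52.1
pot [536.4  34.6 140. ] 54.6
pot [483.6  20.6 140. ] 52.6
pot [471.1  71.7 140. ] 54.3
[503.69438392  53.00821226 140.        ]
pot yaw 0.2437593665550725
pot sc [486.4  23.  140. ] 50.6
pot sc [472.4  71.7 140. ] 52.0
pot sc [522.9  83.9 140. ] 51.1
pot sc [535.4  34.3 140. ] 50.3
[504.28205099  53.20785789 140.        ]
```

```bash
cat >> h.py <<'E'
from scipy.spatial.transform import Rotation as Ro
O=np.array([579.,42.2]); PSI=.178
def w2s(p): c,s=np.cos(PSI),np.sin(PSI); return np.array([[c,s],[-s,c]])@(np.asarray(p,float)[:2]-O)
def s2w(p): c,s=np.cos(PSI),np.sin(PSI); return np.array([[c,-s],[s,c]])@np.asarray(p,float)+O
def rep():
    s=env.state(); R=Ro.from_euler('xyz',s['tcp_rot']).as_matrix(); j=R[:,1]
    print('t',round(s['t'],2),'tcp',s['eef_pos'].round(1),'st',w2s(s['eef_pos']).round(1),'x',R[:,0].round(3),'jawdeg',np.degrees(np.arctan2(j[1],j[0])).round(2),'open',round(s['opening'],3),'F',s['ft_force'].round(2),'q',s['joints'].round(2))
E
python3 - <<'E'
from h import *
rep()
print('pot',w2s([504,53.1]))
C=s2w([-65.8,16.7]);print('target',C,'delta',C-env.state()['eef_pos'][:2],'jaw',np.degrees(PSI-.25))
E
```

```text
t 0.15 tcp [ 191.7 -594.7  214.2] st [-493.9 -558.2] x [-0.     0.001 -1.   ] jawdeg -72.13 open 1.001 F [ 0.31 -0.16  0.08] q [-1.36  0.49  1.56  0.    1.09 -0.11]
pot [-71.88501313  24.00739234]
target [511.28272667  46.98548777] delta [319.5555149  641.66591559] jaw -4.1252961249419275
```

```bash
python3 -m handwheel '[{"travel":[0,0,45],"roll":0},{"travel":[0,0,90],"roll":0},{"travel":[22,45,90],"roll":8},{"travel":[44,89,90],"roll":16},{"travel":[66,133,90],"roll":24},{"travel":[88,177,90],"roll":32},{"travel":[110,221,90],"roll":40},{"travel":[132,265,90],"roll":48}]' -1
python3 -m handwheel '[{"travel":[22,44,0],"roll":5},{"travel":[44,88,0],"roll":10},{"travel":[66,132,0],"roll":15},{"travel":[88,176,0],"roll":20},{"travel":[110,220,0],"roll":20},{"travel":[132,264,0],"roll":20},{"travel":[154,308,0],"roll":20},{"travel":[170,340,0],"roll":20}]'
python3 -m handwheel '[{"travel":[18,37,0],"roll":0},{"travel":[18,37,0],"roll":0},{"travel":[18,37,0],"roll":0},{"travel":[18,37,0],"roll":0}]'
python3 - <<'E'
from h import *
rep(); C=s2w([-65.8,16.7]);print('delta',C-env.state()['eef_pos'][:2])
P=optics.camera_params('wrist');im=optics.read_camera('wrist'); np.save('P1.npy',P['world_from_camera']); cv2.imwrite('pics/wrist1.png',im[:,:,::-1])
E
```

```text
t: 0.95
eef_pos: [324.1, -328.0, 304.6]
tcp_rot: [1.992, 1.571, 0.005]
ft_force: [1.0, -0.3, -0.3]
opening: 0.999
t: 1.75
eef_pos: [494.4, 12.8, 304.6]
tcp_rot: [2.73, 1.571, 1.089]
ft_force: [0.7, -0.4, 0.3]
opening: 1.003
t: 2.15
eef_pos: [511.3, 46.5, 304.6]
tcp_rot: [-0.959, 1.57, -2.603]
ft_force: [0.1, 0.3, -0.2]
opening: 1.002
t 2.15 tcp [511.3  46.5 304.6] st [-65.8  16.2] x [-0. -0. -1.] jawdeg -4.16 open 1.002 F [ 0.05  0.33 -0.15] q [-0.04  0.24  1.7  -0.    1.2   0.03]
delta [-0.06489994  0.51195938]
```

View pics/wrist1.png

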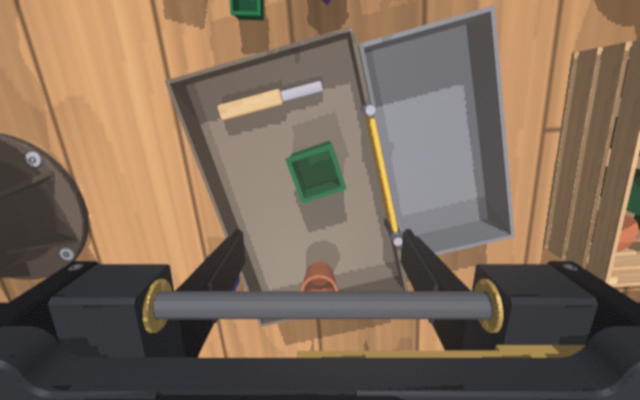

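The wrist view shows the flap between posts at about (370,110) and (398,241). The target pot's rim corners are at about (286,158), (330,142), (346,188) and (302,202). I'll cross-check these against the top and scene fits.

```bash
python3 - <<'E'
from h import *
P=optics.camera_params('wrist')
L=onz('wrist',(370,110),142,P);R=onz('wrist',(398,241),142,P);d=L-R
print(L,R,np.linalg.norm(d),'mid',(L+R)/2,np.arctan2(-d[0],d[1]))
p=[onz('wrist',q,140,P) for q in((286,158),(330,142),(346,188),(302,202))]
for i in range(4): print(p[i].round(1),np.linalg.norm(p[i]-p[(i+1)%4]).round(1))
m=sum(p)/4;print(m,w2s(m))
c=onz('wrist',(319,283),134,P);print('clay rim approx',c,w2s(c))
E
```

```text
[566.89124828 119.1528644  142.        ] [595.68100055 -32.06477759 142.        ] 153.93383345692828 mid [581.28612441  43.54404341 142.        ] 0.18813466428423603
[474.4  75.3 140. ] 50.9
[523.4  89.1 140. ] 54.5
[538.   36.6 140. ] 52.4
[487.1  23.7 140. ] 53.1
[505.71793101  56.18559711 140.        ] [-69.64788526  26.74005686]
clay rim approx [498.00477909 -86.92056246 134.        ] [-102.57776317 -112.73929201]
```

```bash
python3 -m handwheel '[{"travel":[0,1,-40],"roll":0},{"travel":[0,2,-80],"roll":0},{"travel":[0,2,-115],"roll":0},{"travel":[0,2,-145],"roll":0},{"travel":[0,2,-145],"roll":0},{"travel":[0,2,-145],"roll":0}]'
python3 - <<'E'
from h import *
rep()
for n in('wrist','scene'):cv2.imwrite(f'pics/{n}2.png',optics.read_camera(n)[:,:,::-1])
b=cv2.imread('pics/scene2.png');cv2.imwrite('pics/scene2c.png',cv2.resize(b[140:290,270:450],None,fx=4.4,fy=4,interpolation=cv2.INTER_CUBIC))
E
```

```text
t: 2.8
eef_pos: [512.0, 48.4, 160.4]
tcp_rot: [0.771, 1.571, -0.873]
ft_force: [0.3, 0.1, 0.8]
opening: 0.997
t 2.8 tcp [512.   48.4 160.4] st [-64.9  17.9] x [ 0. -0. -1.] jawdeg -4.2 open 0.997 F [0.28 0.06 0.75] q [-0.03  0.4   1.89 -0.    0.85  0.04]
```

View pics/wrist2.png

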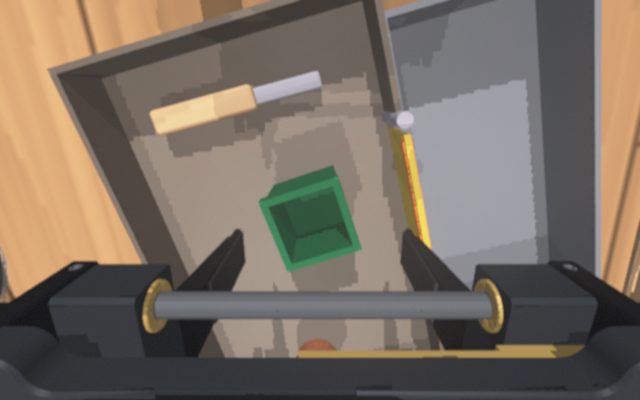

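View pics/scene2c.png

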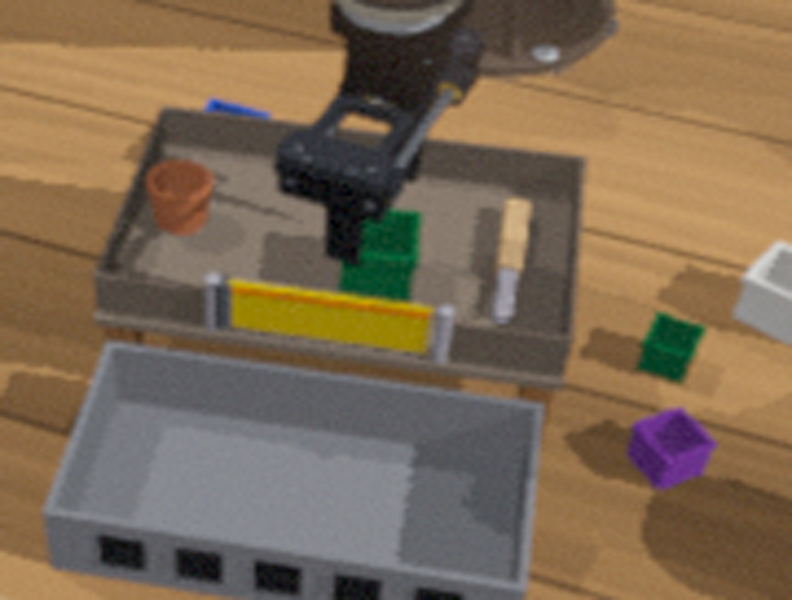

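The wrist view shows the pot at (310,215) between the fingers and the flap edge at (410–430,150–245), just outside the right finger. I'll back off 3 mm so the finger clears the flap, then descend.

```bash
python3 -m handwheel '[{"travel":[-3,0,0],"roll":0},{"travel":[-3,0,-15],"roll":0},{"travel":[-3,0,-30],"roll":0},{"travel":[-3,0,-45],"roll":0},{"travel":[-3,0,-55],"roll":0},{"travel":[-3,0,-55],"roll":0},{"travel":[-3,0,-55],"roll":0}]'
python3 - <<'E'
from h import *
rep()
for n in('wrist','scene'):cv2.imwrite(f'pics/{n}3.png',optics.read_camera(n)[:,:,::-1])
b=cv2.imread('pics/scene3.png');cv2.imwrite('pics/scene3c.png',cv2.resize(b[140:290,270:450],None,fx=4.4,fy=4,interpolation=cv2.INTER_CUBIC))
E
```

```text
t: 3.6
eef_pos: [509.0, 49.1, 105.3]
tcp_rot: [1.575, 1.57, -0.068]
ft_force: [0.2, -0.3, 0.8]
opening: 1.0
t 3.6 tcp [509.   49.1 105.3] st [-67.7  19.2] x [ 0.001 -0.    -1.   ] jawdeg -4.13 open 1.0 F [ 0.16 -0.29  0.79] q [-0.03  0.48  1.95 -0.    0.71  0.04]
```

View pics/wrist3.png

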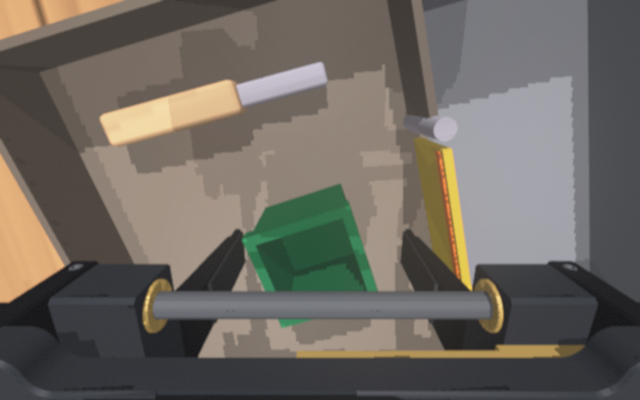

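View pics/scene3c.png

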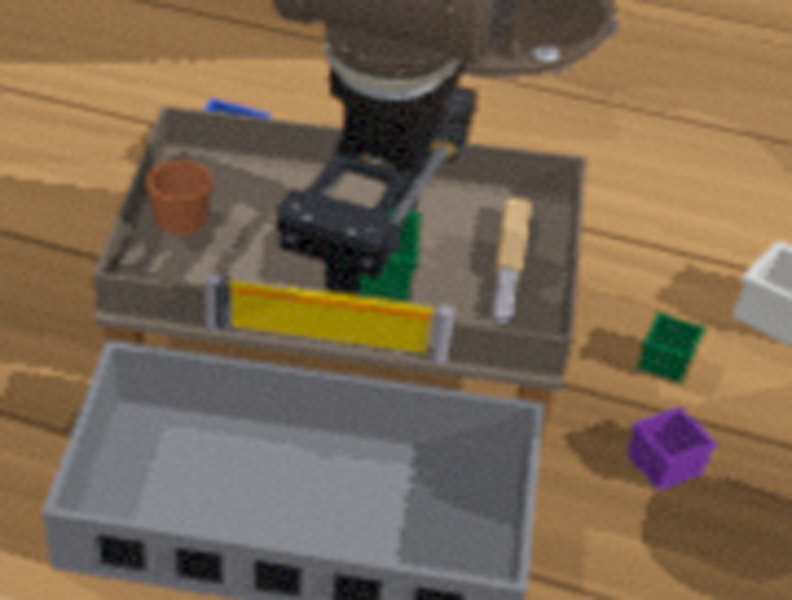

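The fingers are down in the tray. The flap is still shut, with the front finger just inside it at crop (345,275), and the pot is between the fingers at wrist (310,250). I'll push along about world +x.

```bash
python3 -m handwheel '[{"travel":[6,0.6,0],"roll":0},{"travel":[12,1.2,0],"roll":0},{"travel":[19,1.9,0],"roll":0},{"travel":[26,2.6,0],"roll":0},{"travel":[34,3.4,0],"roll":0},{"travel":[42,4.2,0],"roll":0},{"travel":[50,5,0],"roll":0},{"travel":[56,5.6,0],"roll":0}]'
python3 - <<'E'
from h import *
rep()
for n in('wrist','scene'):cv2.imwrite(f'pics/{n}4.png',optics.read_camera(n)[:,:,::-1])
b=cv2.imread('pics/scene4.png');cv2.imwrite('pics/scene4c.png',cv2.resize(b[140:290,270:450],None,fx=4.4,fy=4,interpolation=cv2.INTER_CUBIC))
E
```

```text
t: 4.5
eef_pos: [565.4, 54.8, 104.5]
tcp_rot: [-1.619, 1.571, 3.021]
ft_force: [-2.3, -0.8, 1.0]
opening: 0.999
t 4.5 tcp [565.4  54.8 104.5] st [-11.1  14.8] x [-0.  0. -1.] jawdeg -4.13 open 0.999 F [-2.3  -0.77  1.01] q [-0.02  0.55  1.81  0.    0.78  0.05]
```

View pics/wrist4.png

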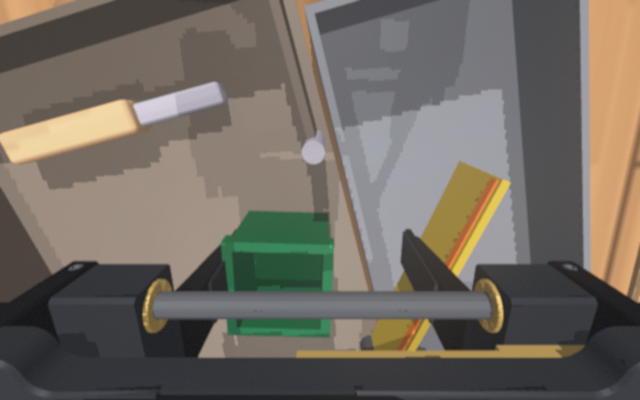

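View pics/scene4c.png

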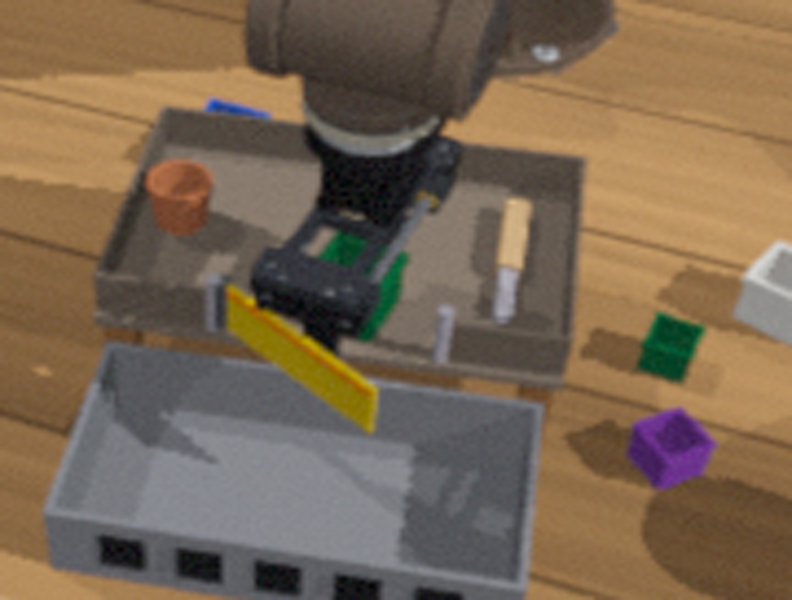

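The pot sits flat against the rear pad at wrist (280,270), and the flap is held well open with its free edge at (480,175). I'll continue.

```bash
python3 -m handwheel '[{"travel":[5,0.5,0],"roll":0},{"travel":[10,1,0],"roll":0},{"travel":[16,1.6,0],"roll":0},{"travel":[22,2.2,0],"roll":0},{"travel":[28,2.8,0],"roll":0},{"travel":[34,3.4,0],"roll":0}]'
python3 - <<'E'
from h import *
rep()
for n in('wrist','scene'):cv2.imwrite(f'pics/{n}5.png',optics.read_camera(n)[:,:,::-1])
b=cv2.imread('pics/scene5.png');cv2.imwrite('pics/scene5c.png',cv2.resize(b[140:290,270:450],None,fx=4.4,fy=4,interpolation=cv2.INTER_CUBIC))
E
```

```text
t: 5.2
eef_pos: [599.3, 58.2, 104.7]
tcp_rot: [1.776, 1.571, 0.134]
ft_force: [-2.8, 0.4, 1.5]
opening: 1.002
t 5.2 tcp [599.3  58.2 104.7] st [22.8 12.2] x [ 0.  0. -1.] jawdeg -4.13 open 1.002 F [-2.82  0.4   1.49] q [-0.01  0.59  1.73  0.    0.83  0.06]
```

View pics/wrist5.png

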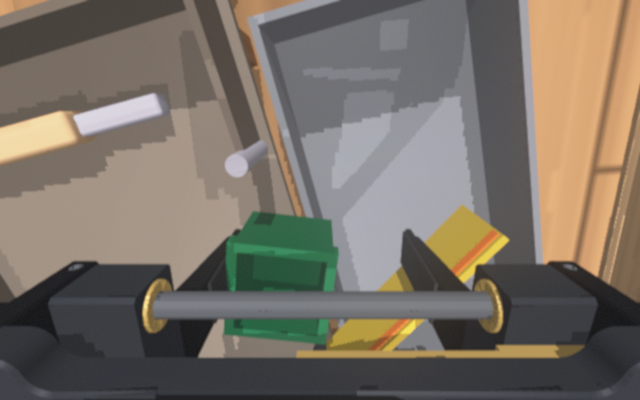

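View pics/scene5c.png

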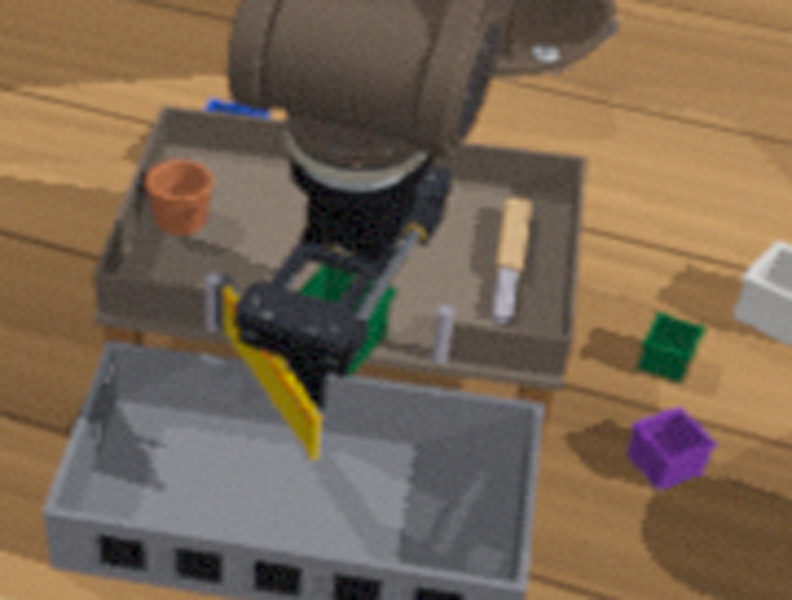

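```bash
python3 - <<'E'
from h import *
P=optics.camera_params('wrist')
for nm,q,z in (('potFL',(338,250),140),('potFR',(333,343),140),('potBL',(228,236),140),('potBR',(226,334),140),('flap top edge free',(508,240),141),('flap top',(385,347),141),('post',(237,165),142)):
    p=onz('wrist',q,z,P);print(nm,p.round(1),w2s(p).round(1))
E
```

```text
potFL [609.1  74.6 140. ] [35.4 26.5]
potFR [603.3  19.8 140. ] [ 19.9 -26.3]
potBL [557.3  85.7 140. ] [-13.6  46.7]
potBR [547.1  29.8 140. ] [-33.6  -6.6]
flap top edge free [689.9  74.5 141. ] [114.8  12.1]
flap top [630.8  16.1 141. ] [ 46.4 -34.9]
post [567.4 119.8 142. ] [ 2.3 78.4]
```

The pot centre is at about station (2, 10), turned clockwise, with a 25 mm gap to the flap, which reads about 0.95 rad. When the pot tips, its front right corner would pass within a few mm of the flap. I'll first turn the gripper clockwise about the pot so the front finger opens the flap further.

```bash
python3 -m handwheel '[{"travel":[0,-1,0],"roll":-3},{"travel":[0,-2,0],"roll":-6},{"travel":[0,-3,0],"roll":-9},{"travel":[1,-4,0],"roll":-12},{"travel":[1,-5,0],"roll":-15},{"travel":[1,-5,0],"roll":-15}]'
python3 - <<'E'
from h import *
rep()
for n in('wrist','scene'):cv2.imwrite(f'pics/{n}6.png',optics.read_camera(n)[:,:,::-1])
b=cv2.imread('pics/scene6.png');cv2.imwrite('pics/scene6c.png',cv2.resize(b[140:290,270:450],None,fx=4.4,fy=4,interpolation=cv2.INTER_CUBIC))
E
```

```text
t: 5.9
eef_pos: [599.8, 53.2, 104.7]
tcp_rot: [2.062, 1.57, 0.157]
ft_force: [-1.2, 1.5, 1.1]
opening: 0.998
t 5.9 tcp [599.8  53.2 104.7] st [22.5  7.1] x [ 0.  0. -1.] jawdeg -19.18 open 0.998 F [-1.23  1.47  1.13] q [-0.02  0.59  1.73  0.    0.83  0.31]
```

View pics/wrist6.png

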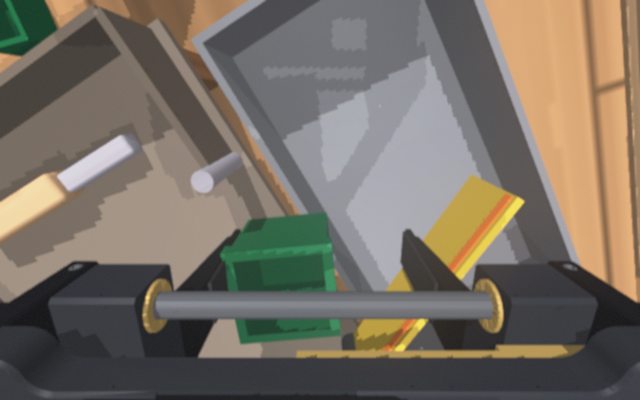

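View pics/scene6c.png

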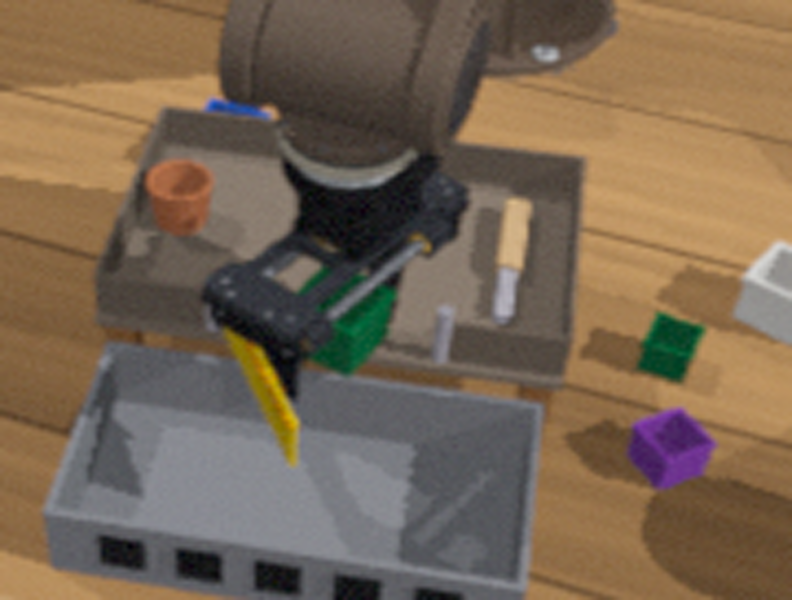

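```bash
python3 - <<'E'
from h import *
P=optics.camera_params('wrist')
for nm,q,z in (('potFL',(333,244),140),('potFR',(341,335),140),('potBL',(224,255),140),('potBR',(239,342),140),('flap free',(523,202),141),('flap top',(405,347),141)):
    p=onz('wrist',q,z,P);print(nm,w2s(p).round(1))
E
```

```text
potFL [36.9 22.2]
potFR [ 15.1 -26.4]
potBL [-12.1  42.9]
potBR [-34.7  -3.8]
flap free [122.9  -1.3]
flap top [ 41.6 -49.2]
```

```bash
python3 -m handwheel '[{"travel":[5,0.9,0],"roll":-1},{"travel":[10,1.8,0],"roll":-2},{"travel":[15,2.6,0],"roll":-3},{"travel":[20,3.5,0],"roll":-4},{"travel":[20,3.5,0],"roll":-4},{"travel":[20,3.5,0],"roll":-4}]'
python3 - <<'E'
from h import *
rep()
for n in('wrist','scene'):cv2.imwrite(f'pics/{n}7.png',optics.read_camera(n)[:,:,::-1])
b=cv2.imread('pics/scene7.png');cv2.imwrite('pics/scene7c.png',cv2.resize(b[140:290,270:450],None,fx=4.4,fy=4,interpolation=cv2.INTER_CUBIC))
E
```

```text
t: 6.6
eef_pos: [620.1, 56.8, 104.6]
tcp_rot: [2.017, 1.57, 0.043]
ft_force: [-0.5, 2.0, -0.1]
opening: 1.001
t 6.6 tcp [620.1  56.8 104.6] st [43.  7.] x [ 0.001  0.    -1.   ] jawdeg -23.11 open 1.001 F [-0.45  1.98 -0.15] q [-0.01  0.61  1.67  0.    0.86  0.39]
```

View pics/wrist7.png

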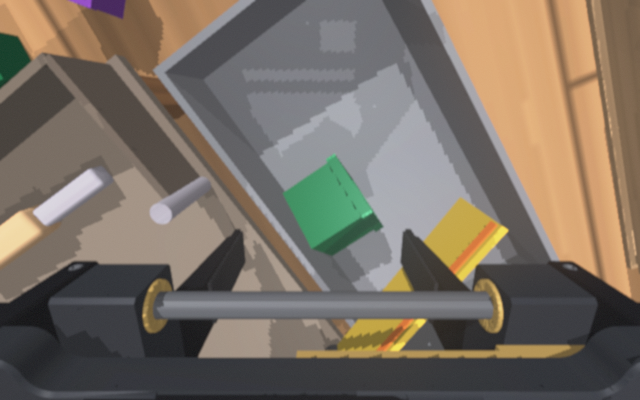

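View pics/scene7c.png

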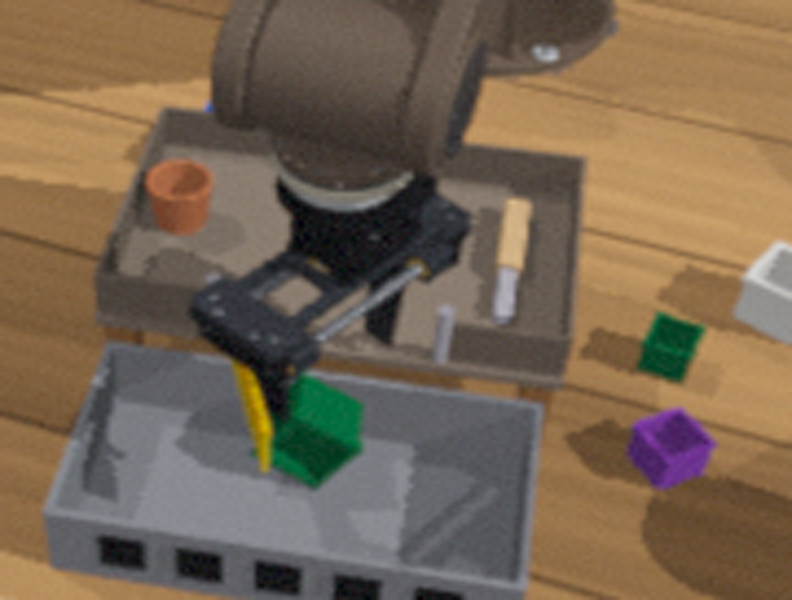

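The pot has dropped into the crate on its side at crop (318,435), clear of the flap. I'll back out slowly so the flap follows the finger shut.

```bash
python3 -m handwheel '[{"travel":[-10,-1.8,0],"roll":0},{"travel":[-20,-3.6,0],"roll":0},{"travel":[-30,-5.4,0],"roll":0},{"travel":[-40,-7.2,0],"roll":0},{"travel":[-50,-9,0],"roll":0},{"travel":[-60,-10.8,0],"roll":0},{"travel":[-70,-12.6,0],"roll":0},{"travel":[-80,-14.4,0],"roll":0}]'
python3 -m handwheel '[{"travel":[-8,-1.4,0],"roll":0},{"travel":[-16,-2.9,0],"roll":0},{"travel":[-24,-4.3,0],"roll":0},{"travel":[-32,-5.8,0],"roll":0},{"travel":[-32,-5.8,0],"roll":0},{"travel":[-32,-5.8,0],"roll":0}]'
python3 - <<'E'
from h import *
rep()
for n in('wrist','scene'):cv2.imwrite(f'pics/{n}8.png',optics.read_camera(n)[:,:,::-1])
b=cv2.imread('pics/scene8.png');cv2.imwrite('pics/scene8c.png',cv2.resize(b[140:290,270:450],None,fx=4.4,fy=4,interpolation=cv2.INTER_CUBIC))
E
```

```text
t: 7.5
eef_pos: [538.8, 42.0, 104.7]
tcp_rot: [0.482, 1.571, -1.493]
ft_force: [-0.3, 1.0, 0.1]
opening: 1.0
t: 8.1
eef_pos: [508.0, 36.4, 104.8]
tcp_rot: [1.868, 1.57, -0.107]
ft_force: [-0.9, -0.5, 0.9]
opening: 1.002
t 8.1 tcp [508.   36.4 104.8] st [-70.9   6.8] x [ 0.001 -0.    -1.   ] jawdeg -23.14 open 1.002 F [-0.95 -0.46  0.86] q [-0.06  0.48  1.96 -0.    0.71  0.35]
```

View pics/wrist8.png

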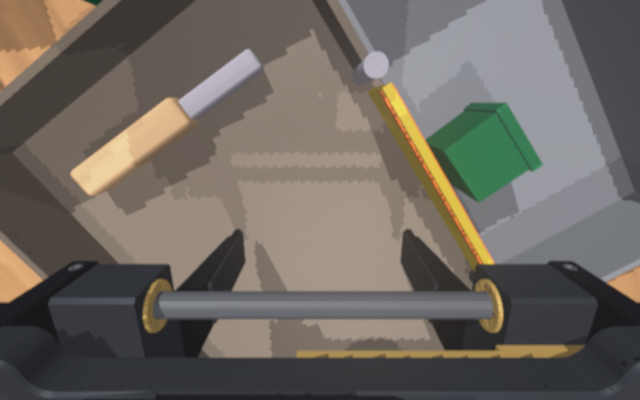

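View pics/scene8c.png

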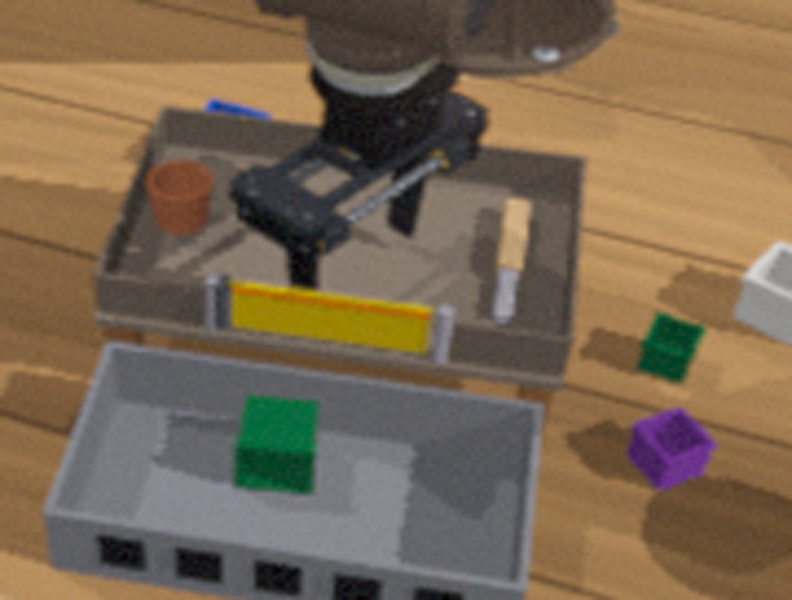

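The flap is shut and the pot lies on the crate floor. I'll lift the gripper straight up and check once more.

```bash
python3 -m handwheel '[{"travel":[-2,0,20],"roll":0},{"travel":[-2,0,50],"roll":0},{"travel":[-2,0,90],"roll":0},{"travel":[-2,0,130],"roll":0},{"travel":[-2,0,160],"roll":0},{"travel":[-2,0,160],"roll":0},{"travel":[-2,0,160],"roll":0},{"travel":[-2,0,160],"roll":0}]'
python3 - <<'E'
from h import *
rep(); P=optics.camera_params('wrist'); Ps=optics.camera_params('scene')
a=optics.read_camera('wrist');b=optics.read_camera('scene')
cv2.imwrite('pics/wrist9.png',a[:,:,::-1]);cv2.imwrite('pics/scene9c.png',cv2.resize(b[140:290,270:450,::-1],None,fx=4.4,fy=4,interpolation=cv2.INTER_CUBIC))
h=cv2.cvtColor(b,cv2.COLOR_RGB2HSV);m=cv2.inRange(h,(55,90,20),(90,255,255));m[:225]=0;m[275:]=0;m[:,:300]=0;m[:,380:]=0
M=cv2.moments(m,True);q=(M['m10']/M['m00'],M['m01']/M['m00']);p=onz('scene',q,30,Ps);print(q,M['m00'],'pot st',w2s(p)-[92,0])
b0=cv2.cvtColor(cv2.imread('pics/scene0.png'),cv2.COLOR_BGR2RGB)
d=cv2.absdiff(b,b0).max(2)
for nm,(u,v) in dict(clay=(310,188),dib=(386,205),spray=(209,197),cell=(195,172),trowel=(510,230),big=(483,277)).items(): print(nm,d[v-15:v+15,u-15:u+15].mean().round(1))
E
```

```text
t: 9.0
eef_pos: [505.4, 36.5, 263.5]
tcp_rot: [-1.212, 1.569, 3.096]
ft_force: [-0.2, -1.5, 0.1]
opening: 1.0
t 9.0 tcp [505.4  36.5 263.5] st [-73.4   7.4] x [-0.002  0.    -1.   ] jawdeg -23.14 open 1.0 F [-0.21 -1.51  0.12] q [-0.06  0.27  1.78 -0.    1.1   0.35]
(332.3546798029557, 250.5985221674877) 406.0 pot st [-36.96466233 -21.79952715]
clay 5.0
dib 6.5
spray 11.4
cell 13.2
trowel 11.5
big 5.3
```

View pics/scene9c.png

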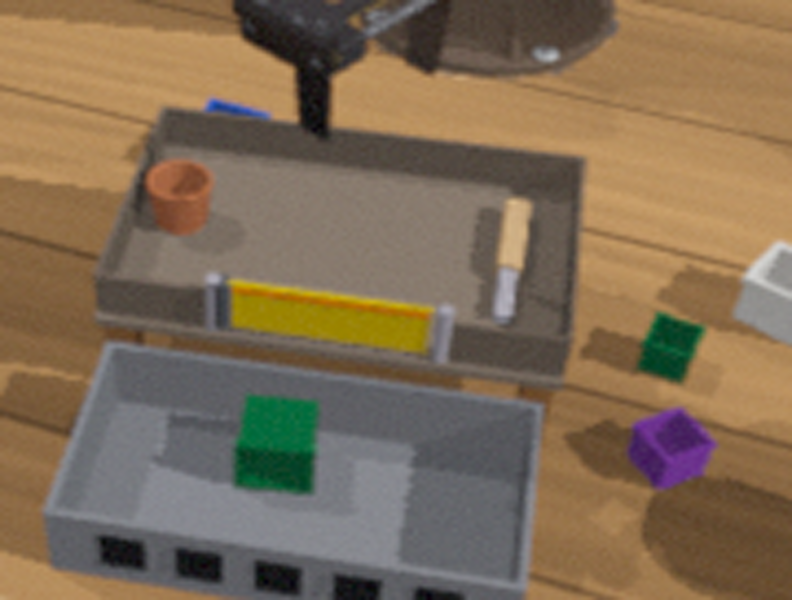

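View pics/wrist9.png

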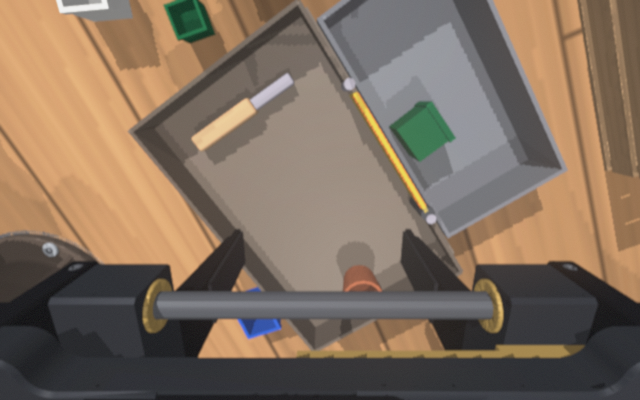

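```bash
python3 - <<'E'
from h import *
print(job.job_done())
E
```

```text
the job is handed in; nothing more can be done
None
```

The pot is in the wash crate and the flap is shut. I handed the job in at about 9 s; it reported no verdict.

**What I did:** With the gripper fully open, the front finger pushed the flap open while the rear finger pushed the pot towards the doorway. The pot drifted right, so before the last push I turned the gripper about 15° clockwise to open the flap further, to about 1.05 rad. The pot then tipped over the tray edge into the crate. I backed the fingers out so the flap followed them shut, and lifted clear.

**Last checks:**
- **Pot:** it lies on its side at about (-37, -22) mm from the crate floor's centre. It was in the same place in the last two views.
- **Flap:** it looks shut in both the scene and wrist views.
- **Gripper:** it is in the air at z = 263 mm, touching nothing.
- **Other things in the tray:** the clay pot and dibber look unmoved.
- **Things on the bench:** the picture difference was larger around the spray, cell tray and trowel. I took this as the arm's moving shadow, since the arm never went near them, but I did not measure their positions separately.
- **Pot-to-flap force:** I could not measure this. In the pictures the gap stayed about 25 mm or more up to the last push, but I took no picture during the drop itself, where I had estimated about 10 mm.

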